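# Sort full and empty storage jars by weight for washing up

### The arm

A 6-joint arm with a two-finger parallel gripper is mounted at the origin on the work surface. World frame = base frame: x ahead of the robot, y to its left, z up, the work surface at z = 0. Lengths are in m, angles in rad, forces in N, time in s.
With the tool pointing down it reaches from about 0.325 to 0.9 m from the base axis. Payload 6.1 kg.
Tool frame: the origin (TCP) lies on the centre line of the jaws, within the pads' length; the fingertips stand 14 mm ahead of it and the grasp point (between the pads) lies 5 mm behind it; z points along the fingers, y is the line along which they close (so a half turn about z gives the same grasp; the last joint's range is limited). The gripper opens to 87 mm and grips with 3 to 60 N. Pads are 19 mm wide; open, the fingers measure 117 mm over their backs; the gripper's body (75 mm by 190 mm) begins 51 mm behind the grasp point.
Start: joints at [1.088, 0.22, 1.526, -0, 1.395, -0.126], TCP at [0.218, 0.586, 0.237] pointing down, gripper open.
Joint ranges: [-2.98, 2.98], [-0.91, 2.08], [0.09, 2.57], [-1.24, 4.39], [0.2, 2.65], [-2.68, 2.68]. Speed limits (rad/s): [2.57, 2.57, 3.01, 3.14, 3.14, 3.14].

### API

Orientations are given as a 3x3 rotation matrix whose columns are the frame's x, y, z axes.
In Python, from workcell import observe, imaging, order gives the robot as it stands.
- The arm moves only by the tool move_arm, never from a script. Its argument "commands" is a list of rows, each a list of 3 entries, a list of its own where there are three numbers: the opening, from 0 (shut) to 1 (fully open), then the shift along the tool's x, y, z in m, then the turn about the tool's z in degrees. In form: [[claw, [dx, dy, dz], twist], ...]. A call has 1 to 12 rows; each row is the pose to reach, as a shift and turn from the pose commanded when the call began, along the tool's axes at that moment; what a row does not reach only later rows make up. A row lasts 1/8 s, in which the tool goes at most 62.5 mm and 10.7 degrees, less where a joint would pass 70% of its speed; a pose out of reach is approached as far as the arm can. A call with a gripper value outside its range is refused whole. The fingers move at their own pace and stop on an object; "squeeze" is the grip in N (left out, the last holds). Time passes only in rows, so rows that repeat a pose let the fingers close. It gives the time, the measured TCP pose, the force, the opening and the grip force at its end, in the units of the state.
- observe(): the state, without advancing time (a new reading comes with each control period).
- imaging.get_image(name): name is "scene" or "top" or "wrist"; returns the picture (420x560x3 uint8, blue, green, red); there is no depth.
- imaging.calibration(name): a dict with "intrinsics" (3x3 intrinsics, pixels), "R" (3x3) and "t" (3): a world point X has camera coordinates R X + t. Camera axes: x right, y down, z forward; pixel columns grow to the right and rows downward; lengths in m; the calibration is good to about 2 mm. A picture is of the moment at which its call begins: read the wrist's pose just before it. calibration takes no time and is no camera call; for the wrist camera it gives the pose at the moment of the call.
- order.sign_off(): hands the job in; it is judged then, once.
The state is a dict: "t": time; "joints": joint angles; "qd": joint speeds; "tau": joint torques, N m; "position": TCP position; "eef_rot": TCP orientation; "force": force on the tool from outside, world axes, zero at the start; "ft_torque": the same for the moment, N m; "opening": finger opening in m; "grasp_force": force on a finger pad.
Only numpy, scipy, OpenCV 4.12 (cv2) and the standard library are available. Lean on these libraries where they do the work, as an engineer would, in place of code of your own. Each camera call takes 0.05 s, during which the arm holds its last target. There are 200 camera calls.

### The job

Lift each of the storage jars by its knob to feel whether it is full or empty: stand the full ones upright in the wooden sliding tray and the empty ones upright in the washing-up tub, flat on the floor of each. When all of them are sorted, push the tray fully home against its stop, and then press the soap pump beside the tub right down for a moment and let it come back up. Leave the tumbler, the pepper mill and the butter dish standing where they are.

Things in the scene. Friction and masses are not known exactly. Their poses are not given: they have to be found in the camera images.
- jar1: one of up to six jars that look alike, some full, some empty (told only by weight: empty 110-150 g, full 380-520 g); white with a blue band, 70 mm wide, 75 mm high with its wooden lid, which is fixed on; a round wooden knob to lift it by, 30 mm wide and 30 mm high, stands on the middle of the lid (75 to 105 mm up). Origin under its centre, z up. None if absent
- jar2: one of up to six jars that look alike, some full, some empty (told only by weight: empty 110-150 g, full 380-520 g); white with a blue band, 70 mm wide, 75 mm high with its wooden lid, which is fixed on; a round wooden knob to lift it by, 30 mm wide and 30 mm high, stands on the middle of the lid (75 to 105 mm up). Origin under its centre, z up. None if absent
- jar3: one of up to six jars that look alike, some full, some empty (told only by weight: empty 110-150 g, full 380-520 g); white with a blue band, 70 mm wide, 75 mm high with its wooden lid, which is fixed on; a round wooden knob to lift it by, 30 mm wide and 30 mm high, stands on the middle of the lid (75 to 105 mm up). Origin under its centre, z up. None if absent
- jar4: one of up to six jars that look alike, some full, some empty (told only by weight: empty 110-150 g, full 380-520 g); white with a blue band, 70 mm wide, 75 mm high with its wooden lid, which is fixed on; a round wooden knob to lift it by, 30 mm wide and 30 mm high, stands on the middle of the lid (75 to 105 mm up). Origin under its centre, z up. None if absent
- jar5: one of up to six jars that look alike, some full, some empty (told only by weight: empty 110-150 g, full 380-520 g); white with a blue band, 70 mm wide, 75 mm high with its wooden lid, which is fixed on; a round wooden knob to lift it by, 30 mm wide and 30 mm high, stands on the middle of the lid (75 to 105 mm up). Origin under its centre, z up. None if absent
- jar6: one of up to six jars that look alike, some full, some empty (told only by weight: empty 110-150 g, full 380-520 g); white with a blue band, 70 mm wide, 75 mm high with its wooden lid, which is fixed on; a round wooden knob to lift it by, 30 mm wide and 30 mm high, stands on the middle of the lid (75 to 105 mm up). Origin under its centre, z up. None if absent
- tray (a joint): travel of the sliding jar tray: 0 = fully home, against its stop away from the robot; it starts 0.09 to 0.13 m out towards the robot. It slides along its own x axis with about 2 N of friction and stays where it is left
- tray_floor (a point): middle of the inner floor of the wooden sliding tray, about 22 mm above the counter; x points along its travel, away from the robot when home, y along its length. Inside it is 144 mm (x) by 298 mm (y), its rim 12 mm above the floor; at most three jars are full. Moves with the tray; the metal runners below it are fixed to the counter
- tray_handle (a point): middle of the level top bar of the tray's aluminium arch handle (bar 12 mm thick, 100 mm long along the tray's y), which stands on the tray's rim nearest the robot, about 141 mm above the counter; 75 mm from the tray's middle towards the robot. Push it away from the robot to send the tray home. Axes as for tray_floor
- runners: low steel base with two runners, fixed to the counter, that carries the sliding tray; origin on the counter under the tray's middle when it is home, x along the travel, away from the robot
- tub: the grey open washing-up tub, fixed to the counter, 200 mm (x) by 290 mm (y) outside, 60 mm high; origin under its centre
- tub_in (a point): middle of the inner floor (5 mm above the counter) of the grey open washing-up tub, fixed to the counter: inside 190 mm (x) by 280 mm (y), walls 5 mm thick, rim 60 mm above the counter; at most three jars are empty
- pump (a joint): how far the soap pump is pressed: 0 = up, 0.015 m = right down. Sprung: about 2 N to start, about 7 N when right down; it comes back up by itself
- pump_top (a point): middle of the flat top of the round white pump cap, 38 mm wide, 194 mm above the counter when up, on a green soap bottle (66 mm wide) fixed to the counter beside the tub on the robot's side; its spout reaches 75 mm from the axis, towards the tub
- tumbler: blue ceramic tumbler, 68 mm wide, 85 mm high; origin under its centre; stands among the jars, leave it alone
- mill: dark wooden pepper mill, 54 mm wide, 95 mm high; origin under its centre; stands among the jars, leave it alone
- dish: white ceramic butter dish, 66 mm square, 56 mm high with its knob; origin under its centre; stands among the jars, leave it alone
Things that resemble listed ones, but are neither listed nor needed, are in the scene too. Leave any orange or purple look-alike of the jar6 alone.

How it is judged:
By the outcome, as a careful person would: the job done as asked, in the order asked, and still so for the second after the job is handed in, with the robot touching nothing.
Of jar1, jar2, jar3, jar4, jar5, jar6 only 4 to 6 are there at a start; the rules pass over those that are not, and their reading is None.
At some moment in a run one of jar1, jar2, jar3, jar4, jar5, jar6 may be knocked a few centimetres aside while the robot is not near it.
It also fails if it takes over 210 s, if anything falls off the work surface, if the arm or the gripper's body presses on something with over 40 N, if the wrist force passes 120 N, or if a joint passes its speed limit or range.

## Working session

There is one attempt and no reset: what is moved stays moved. The work goes in short steps, Python scripts to look and compute and a tool call to move; the robot and the scene stay as the last step left them, time stands still between calls to the robot, and variables do not carry over. Pictures are saved under pics/ and viewed, at most 14 in all, crops included, and the job is handed in when it is done.

Besides the shell and the picture viewer there is one more tool, called after "Call:" as name([rows], argument=value, ...), one row to a line, values as JSON. move_arm: Moves the arm, as the interface text tells. Its arguments: {"type":"object","properties":{"commands":{"type":"array","items":{"type":"array"}},"squeeze":{"type":"number"}},"required":["commands"]}

```bash
mkdir -p pics; ls
cat > h.py <<'E'
import numpy as np, cv2
from workcell import observe, imaging, order
def snap(n,f):
    im=imaging.get_image(n); cv2.imwrite('pics/'+f,im); return im
def ray(n,u,v,z,c=None):
    c=c or imaging.calibration(n); K,R,t=[np.array(c[k]) for k in("intrinsics","R","t")]
    d=R.T@np.linalg.solve(K,[u,v,1]); o=-R.T@t.ravel()
    return np.round(o+d*(z-o[2])/d[2],4)
def proj(n,X):
    c=imaging.calibration(n); K,R,t=[np.array(c[k]) for k in("intrinsics","R","t")]
    p=K@(R@np.array(X)+t.ravel()); return p[:2]/p[2]
E
python3 - <<'E'
from h import *
a=snap('top','top0.png');b=snap('scene','scene0.png')
cv2.imwrite('pics/top0b.png',cv2.resize(a,(800,600),interpolation=3))
cv2.imwrite('pics/scene0b.png',cv2.resize(b,(800,600),interpolation=3))
s=observe();print({k:np.round(v,3).tolist() for k,v in s.items()})
for n in('top','scene'):
    c=imaging.calibration(n);print(n,np.round(-np.array(c['R']).T@np.array(c['t']).ravel(),3),np.array(c['intrinsics']).tolist())
E
```

```text
pics
{'t': 0.1, 'joints': [1.088, 0.221, 1.528, -0.0, 1.395, -0.126], 'qd': [-0.001, -0.002, -0.003, -0.001, -0.003, 0.002], 'tau': [0.002, -49.595, -38.852, 0.07, 0.052, -0.0], 'position': [0.218, 0.585, 0.236], 'eef_rot': [[-0.937, 0.349, -0.001], [0.349, 0.937, -0.002], [0.0, -0.002, -1.0]], 'force': [0.09, 0.655, -1.066], 'ft_torque': [0.019, 0.027, 0.038], 'grasp_force': 0.0, 'opening': 0.087}
top [0.351 0.002 1.453] [[525.8838488959198, 0.0, 281.3822667764873], [0.0, 525.8838488959198, 213.0635682999837], [0.0, 0.0, 1.0]]
scene [ 1.473 -0.032  0.725] [[436.2907578316241, 0.0, 281.5716437940886], [0.0, 436.2907578316241, 204.8853770193026], [0.0, 0.0, 1.0]]
```

View pics/top0b.png

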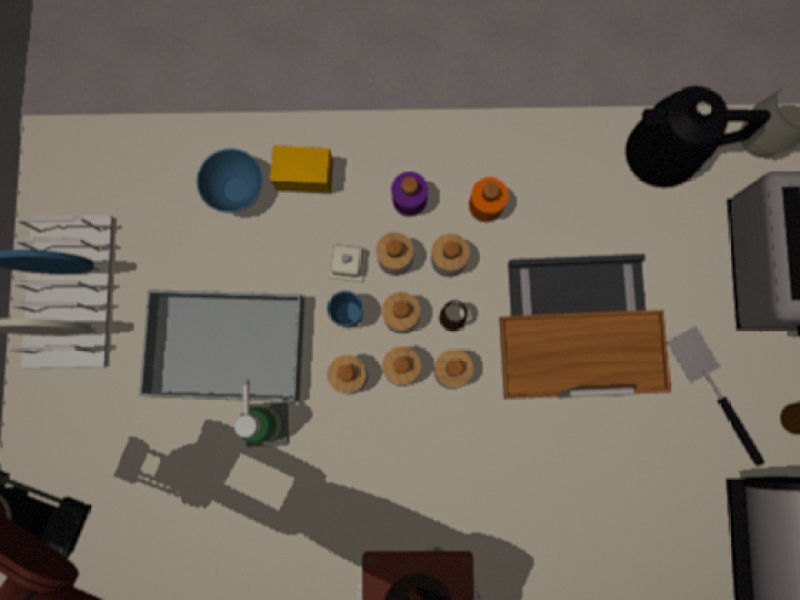

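View pics/scene0b.png

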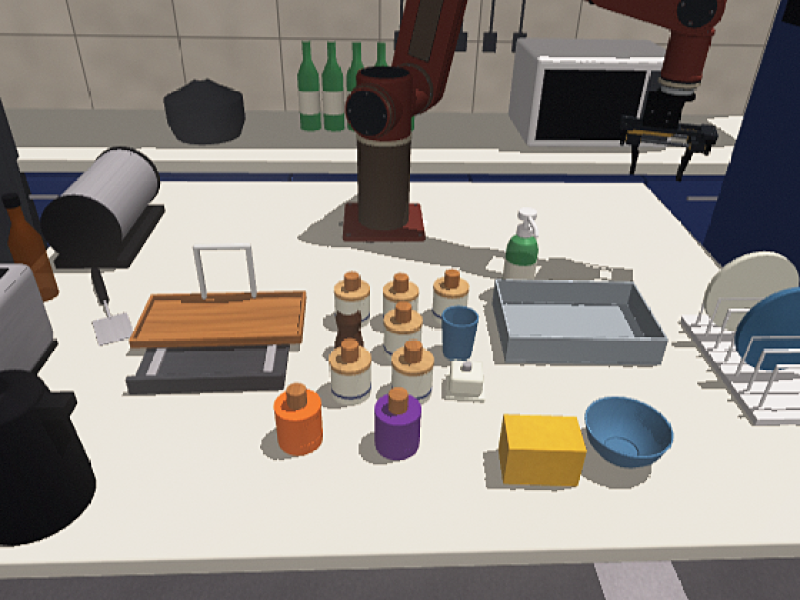

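Top view (800×600 pixels) shows six blue-band jars at (395,250), (451,252), (402,312), (403,364), (347,373) and (455,368). Things to leave alone are purple (409,190), orange (489,198), dish (347,261), tumbler (345,309) and mill (454,315). The tub is left and the tray right.

Run:
```python
from h import *
a=cv2.imread('pics/top0.png')
cv2.imwrite('pics/c1.png',cv2.resize(a[162:277,222:342],None,fx=5,fy=5,interpolation=3)) 
b=a[175:285,345:475]; p=a[265:320,155:205]
l=cv2.resize(b,None,fx=4,fy=4,interpolation=3);r=cv2.resize(p,None,fx=5,fy=5,interpolation=3)
o=np.zeros((440,800,3),np.uint8);o[:440,:520]=l;o[:275,530:780]=r;cv2.imwrite('pics/c2.png',o)
```

```text
(no output)
```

View pics/c1.png

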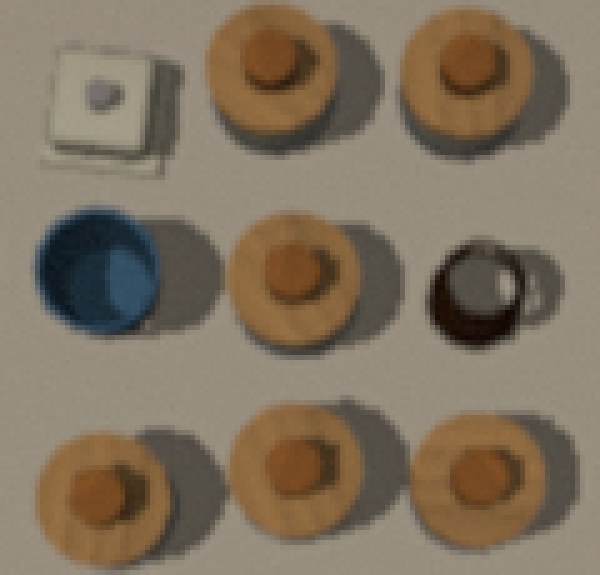

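View pics/c2.png

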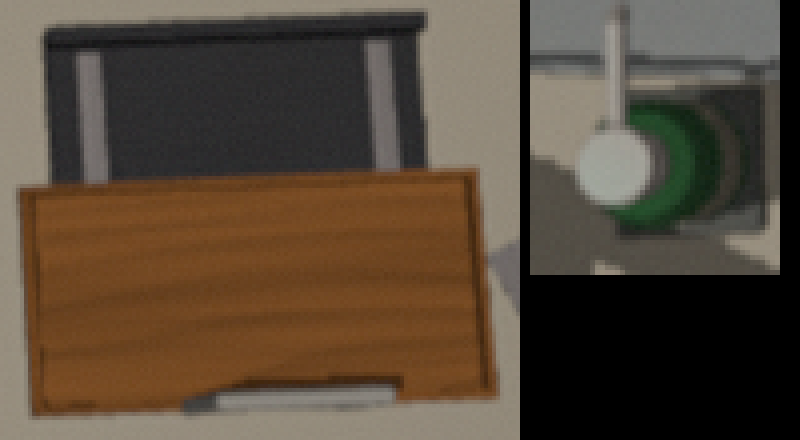

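Run:
```python
from h import *
K=dict(A=(270,57),B=(469,62),C=(292,271),D=(97,496),E=(295,466),F=(481,475))
L=dict(A=(273,70),B=(467,74),C=(293,279),D=(105,500),E=(296,470),F=(479,480))
f=lambda p,x0,y0,s,z:ray('top',x0+(p[0]+.5)/s-.5,y0+(p[1]+.5)/s-.5,z)[:2]
for k in K: print(k,f(K[k],222,162,5,.105),f(L[k],222,162,5,.075))
for n,p,z in(('dish',(101,95),.056),('tumb',(98,270),.085),('mill',(487,283),.095)):print(n,f(p,222,162,5,z))
for p in((18,188),(478,170),(497,397),(33,415)):print('tray',f(p,345,175,4,.034))
for p in((215,400),(397,393)):print('handle',f(p,345,175,4,.141))
for p in((45,30),(427,13)):print('run',f(p,345,175,4,.02))
print('pump',f((617-530,165),155,265,5,.194), 'spout',f((620-530,10),155,265,5,.18))
for p in((147,292),(303,293),(299,400),(140,397)):print('tub',f(p,0,0,1/.7,.06))
```

```text
A [0.6548 0.0347] [0.6544 0.0339]
B [ 0.6508 -0.0694] [ 0.651  -0.0698]
C [0.5414 0.0241] [0.5414 0.0241]
D [0.4262 0.1249] [0.4257 0.1235]
E [0.4405 0.0234] [0.4404 0.0234]
F [ 0.435  -0.0717] [ 0.4343 -0.0722]
dish [0.6459 0.1277]
tumb [0.5459 0.1265]
mill [ 0.5354 -0.0772]
tray [ 0.5334 -0.1623]
tray [ 0.5424 -0.4737]
tray [ 0.3895 -0.4773]
tray [ 0.3804 -0.1681]
handle [ 0.3864 -0.2677]
handle [ 0.3896 -0.3799]
run [ 0.6454 -0.1856]
run [ 0.6543 -0.4497]
pump [0.3357 0.2804] spout [0.4095 0.2836]
tub [0.5844 0.5028]
tub [0.5792 0.2076]
tub [0.3794 0.2129]
tub [0.3876 0.5077]
```

Measurements agree (knob and lid positions within 1.5 mm; tray, tub, handle sizes match). First move: above jar D (the one at (347,373)), turned so the jaws close along world y.

```bash
cat >> h.py <<'E'
def go(*targets):
    s=observe();R=np.array(s['eef_rot']);p=np.array(s['position'])
    print('t',round(s['t'],1),'pos',np.round(p,4),'twist to y-align',np.round(np.degrees(np.arctan2(R[1,1],R[0,1]))-90,1))
    for T in targets: print(T,'->',np.round(R.T@(np.array(T)-p),4).tolist())
def jars(f=None):
    im=imaging.get_image('top')
    if f: cv2.imwrite('pics/'+f,im)
    h=cv2.cvtColor(im,cv2.COLOR_BGR2HSV)
    m=cv2.inRange(h,(8,90,90),(22,255,255))
    m=cv2.morphologyEx(m,cv2.MORPH_OPEN,np.ones((3,3)))
    m=cv2.morphologyEx(m,cv2.MORPH_CLOSE,np.ones((7,7)))
    n,l,st,ce=cv2.connectedComponentsWithStats(m)
    for i in range(1,n):
        x,y,w,hh,a=st[i]
        if 250<a<1200: print('jar?',ray('top',x+(w-1)/2,y+(hh-1)/2,.075)[:2],w,hh,a)
E
python3 - <<'E'
from h import *
jars(); go((.426,.1242,.3))
E
```

```text
jar? [0.8269 0.2161] 43 26 1012
jar? [ 0.7602 -0.1447] 27 26 565
jar? [0.6547 0.0344] 27 26 545
jar? [ 0.6507 -0.0698] 27 26 549
jar? [0.5411 0.0246] 27 26 563
jar? [0.4394 0.0229] 27 27 579
jar? [ 0.4332 -0.0711] 27 27 586
jar? [0.426 0.125] 27 26 570
t 0.1 pos [0.2181 0.5852 0.2357] twist to y-align -20.4
(0.426, 0.1242, 0.3) -> [-0.3558, -0.3595, -0.0638]
```

Call:
move_arm([
  [0.6,[0,0,-0.06],0],
  [0.6,[-0.356,-0.359,-0.06],-20.4],
  [0.6,[-0.356,-0.359,-0.06],-20.4],
  [0.6,[-0.356,-0.359,-0.06],-20.4],
  [0.6,[-0.356,-0.359,-0.06],-20.4],
  [0.6,[-0.356,-0.359,-0.06],-20.4],
  [0.6,[-0.356,-0.359,-0.06],-20.4],
  [0.6,[-0.356,-0.359,-0.06],-20.4],
  [0.6,[-0.356,-0.359,-0.06],-20.4],
  [0.6,[-0.356,-0.359,-0.06],-20.4],
  [0.6,[-0.356,-0.359,-0.06],-20.4],
  [0.6,[-0.356,-0.359,-0.06],-20.4],
], squeeze=25)

```text
t: 1.65
position: [0.426, 0.1261, 0.2964]
eef_rot: [[-1.0, -0.001, -0.0], [-0.001, 1.0, 0.0], [0.0, 0.0, -1.0]]
force: [-0.1, -0.1, -0.2]
opening: 0.0521
grasp_force: 0.0
```

Call:
move_arm([
  [0.6,[0,-0.0015,0.06],0],
  [0.6,[0,-0.0015,0.12],0],
  [0.6,[0,-0.0015,0.17],0],
  [0.6,[0,-0.0015,0.203],0],
  [0.6,[0,-0.0015,0.203],0],
  [0.3,[0,-0.0015,0.203],0],
  [0.3,[0,-0.0015,0.203],0],
  [0.3,[0,-0.0015,0.203],0],
  [0.3,[0,-0.0015,0.203],0],
  [0.3,[0,-0.0015,0.18],0],
  [0.3,[0,-0.0015,0.14],0],
  [0.3,[0,-0.0015,0.14],0],
])

```text
t: 3.15
position: [0.4289, 0.1235, 0.1597]
eef_rot: [[-1.0, 0.001, 0.006], [0.001, 1.0, 0.001], [-0.006, 0.001, -1.0]]
force: [0.3, 0.1, -0.7]
opening: 0.0292
grasp_force: 24.8
```

Call:
move_arm([
  [0.3,[0,0,0],0],
  [0.3,[0,0,0],0],
  [0.3,[0,0,0],0],
])

```text
t: 3.52
position: [0.4257, 0.1233, 0.1554]
eef_rot: [[-1.0, 0.001, -0.002], [0.001, 1.0, -0.0], [0.002, -0.0, -1.0]]
force: [1.2, 0.2, -1.8]
opening: 0.0293
grasp_force: 24.8
```

Run:
```python
from h import *
print(observe()['force'],observe()['ft_torque'],observe()['grasp_force'])
jars()
go((.5,.2,.3),(.505,.27,.24),(.505,.27,.099))
```

```text
[ 1.20268286  0.18016818 -1.84767158] [-0.003729   -0.02231016  0.02206551] 24.81719025228813
jar? [0.8255 0.2147] 42 27 1020
jar? [ 0.7602 -0.1433] 28 26 600
jar? [0.6547 0.0344] 27 26 553
jar? [ 0.6507 -0.0698] 27 26 555
jar? [0.5411 0.0246] 27 26 565
t 3.6 pos [0.4258 0.1233 0.1556] twist to y-align -0.0
(0.5, 0.2, 0.3) -> [-0.0738, 0.0767, -0.1446]
(0.505, 0.27, 0.24) -> [-0.0789, 0.1467, -0.0846]
(0.505, 0.27, 0.099) -> [-0.0791, 0.1468, 0.0564]
```

Call:
move_arm([
  [0.3,[0,0,-0.05],0],
  [0.3,[-0.02,0,-0.1],0],
  [0.3,[-0.06,0,-0.1],0],
  [0.3,[-0.079,0.05,-0.1],0],
  [0.3,[-0.079,0.1,-0.1],0],
  [0.3,[-0.079,0.147,-0.1],0],
  [0.3,[-0.079,0.147,-0.1],0],
  [0.3,[-0.079,0.147,-0.1],0],
  [0.3,[-0.079,0.147,-0.1],0],
  [0.3,[-0.079,0.147,-0.1],0],
])

```text
t: 4.82
position: [0.5058, 0.2694, 0.2566]
eef_rot: [[-1.0, 0.002, 0.0], [0.002, 1.0, -0.0], [-0.0, -0.0, -1.0]]
force: [1.0, -1.2, -1.2]
opening: 0.0291
grasp_force: 24.8
```

Call:
move_arm([
  [0.3,[0,0,0],0],
  [0.3,[0,0,0],0],
])

```text
t: 5.08
position: [0.5057, 0.27, 0.2567]
eef_rot: [[-1.0, 0.001, 0.0], [0.001, 1.0, 0.0], [-0.0, 0.0, -1.0]]
force: [-0.2, 0.3, -1.3]
opening: 0.0293
grasp_force: 24.8
```

Call:
move_arm([
  [0.3,[0,0,0.05],0],
  [0.3,[0,0,0.1],0],
  [0.3,[0,0,0.14],0],
  [0.3,[0,0,0.155],0],
  [0.3,[0,0,0.159],0],
  [0.3,[0,0,0.159],0],
  [0.3,[0,0,0.159],0],
  [0.6,[0,0,0.159],0],
  [0.6,[0,0,0.159],0],
  [0.6,[0,0,0.12],0],
  [0.6,[0,0,0.06],0],
  [0.6,[0,0,0],0],
])

```text
t: 6.58
position: [0.5053, 0.2701, 0.2581]
eef_rot: [[-1.0, 0.001, -0.0], [0.001, 1.0, -0.0], [0.0, -0.0, -1.0]]
force: [1.0, 0.6, -0.7]
opening: 0.0521
grasp_force: 0.0
```

Run:
```python
from h import *
a=snap('top','t1.png');cv2.imwrite('pics/t1b.png',cv2.resize(a[130:330,80:480],None,fx=2,fy=2,interpolation=3))
jars()
go((.44,.023,.25),(.44,.023,.0934))
```

```text
jar? [0.8255 0.216 ] 43 27 1049
jar? [ 0.756  -0.1432] 28 29 632
jar? [0.6547 0.0344] 27 26 554
jar? [ 0.6507 -0.0698] 27 26 558
jar? [0.5424 0.0233] 26 25 384
jar? [0.4407 0.0255] 27 26 435
jar? [ 0.4332 -0.0725] 26 27 556
t 6.7 pos [0.5095 0.2718 0.2658] twist to y-align -0.0
(0.44, 0.023, 0.25) -> [0.0695, -0.2489, 0.0136]
(0.44, 0.023, 0.0934) -> [0.0717, -0.2497, 0.1702]
```

View pics/t1b.png

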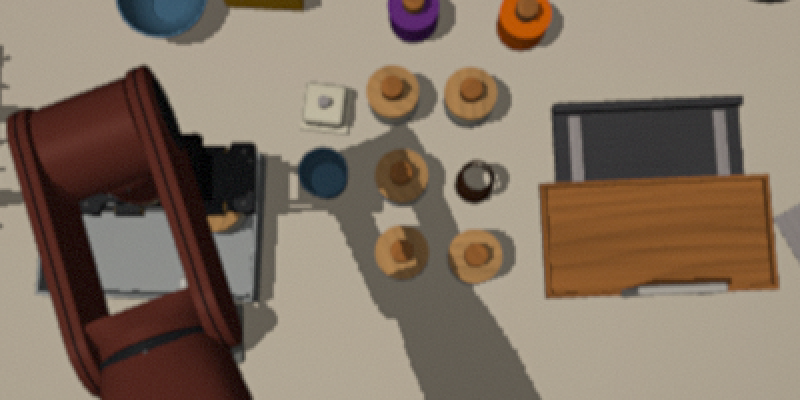

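Pump and tub are clear, and the first jar stands in the tub partly hidden under the arm. The remaining jars are unmoved. Next is E.

Call:
move_arm([
  [0.6,[0.0,-0.06,0],0],
  [0.6,[0.065,-0.12,0],0],
  [0.6,[0.065,-0.18,0],0],
  [0.6,[0.065,-0.247,0],0],
  [0.6,[0.065,-0.247,0],0],
  [0.6,[0.065,-0.247,0.01],0],
  [0.6,[0.065,-0.247,0.07],0],
  [0.6,[0.065,-0.247,0.12],0],
  [0.6,[0.065,-0.247,0.15],0],
  [0.6,[0.065,-0.247,0.163],0],
  [0.6,[0.065,-0.247,0.163],0],
  [0.6,[0.065,-0.247,0.163],0],
])

```text
t: 8.18
position: [0.4416, 0.0236, 0.0949]
eef_rot: [[-1.0, 0.0, 0.002], [0.0, 1.0, -0.0], [-0.002, -0.0, -1.0]]
force: [0.0, 0.2, 0.4]
opening: 0.0522
grasp_force: 0.0
```

Call:
move_arm([
  [0.3,[0,0,0],0],
  [0.3,[0,0,0],0],
  [0.3,[0,0,0],0],
  [0.3,[0,0,-0.03],0],
  [0.3,[0,0,-0.09],0],
  [0.3,[0,0,-0.15],0],
  [0.3,[0,0,-0.16],0],
  [0.3,[0,0,-0.16],0],
  [0.3,[0,0,-0.16],0],
  [0.3,[0,0,-0.16],0],
  [0.3,[0,0,-0.16],0],
  [0.3,[0,0,-0.16],0],
])

```text
t: 9.68
position: [0.4402, 0.0234, 0.253]
eef_rot: [[-1.0, 0.001, -0.001], [0.001, 1.0, 0.0], [0.001, 0.0, -1.0]]
force: [1.5, 0.4, -3.8]
opening: 0.0294
grasp_force: 25.0
```

Run:
```python
from h import *
print(np.round(observe()['force'],2))
jars()
print(np.round(observe()['force'],2))
go((.505,.36,.257),(.48,-.25,.257))
```

```text
[ 1.5   0.38 -3.76]
jar? [0.8255 0.216 ] 43 27 1025
jar? [ 0.7574 -0.1433] 28 28 613
jar? [0.6547 0.0344] 27 26 552
jar? [ 0.6507 -0.0698] 27 26 558
jar? [0.5051 0.2706] 27 27 566
[-0.31 -0.24 -4.2 ]
t 9.7 pos [0.4403 0.0234 0.2533] twist to y-align -0.0
(0.505, 0.36, 0.257) -> [-0.0644, 0.3367, -0.0037]
(0.48, -0.25, 0.257) -> [-0.0399, -0.2734, -0.0038]
```

Call:
move_arm([
  [0.3,[-0.03,-0.05,0],0],
  [0.3,[-0.039,-0.11,0],0],
  [0.3,[-0.039,-0.17,0],0],
  [0.3,[-0.039,-0.23,0],0],
  [0.3,[-0.039,-0.29,0],0],
  [0.3,[-0.039,-0.35,0],0],
  [0.3,[-0.039,-0.4,0],0],
  [0.3,[-0.039,-0.433,0],0],
  [0.3,[-0.039,-0.433,0],0],
  [0.3,[-0.039,-0.433,0],0],
  [0.3,[-0.039,-0.433,0.05],0],
  [0.3,[-0.039,-0.433,0.09],0],
])

```text
t: 11.22
position: [0.4794, -0.4081, 0.1626]
eef_rot: [[-1.0, -0.001, 0.0], [-0.001, 1.0, 0.0], [-0.0, 0.0, -1.0]]
force: [-0.7, 0.3, -4.1]
opening: 0.0295
grasp_force: 25.0
```

Call:
move_arm([
  [0.3,[0,0,0.03],0],
  [0.3,[0,0,0.045],0],
  [0.3,[0,0,0.049],0],
  [0.3,[0,0,0.049],0],
  [0.3,[0,0,0.049],0],
  [0.6,[0,0,0.049],0],
  [0.6,[0,0,0.049],0],
  [0.6,[0,0,0.02],0],
  [0.6,[0,0,-0.04],0],
  [0.6,[0,0,-0.09],0],
  [0.6,[0,0,-0.09],0],
  [0.6,[0,0,-0.09],0],
])

```text
t: 12.72
position: [0.4787, -0.4098, 0.2531]
eef_rot: [[-1.0, 0.001, -0.0], [0.001, 1.0, -0.0], [0.0, -0.0, -1.0]]
force: [-0.4, -0.0, 0.6]
opening: 0.0525
grasp_force: 0.0
```

Run:
```python
from h import *
jars()
go((.434,-.072,.25),(.434,-.072,.0934))
```

```text
jar? [0.8255 0.2147] 42 27 1018
jar? [ 0.7602 -0.1433] 28 26 587
jar? [0.6547 0.0344] 27 26 550
jar? [ 0.6507 -0.0698] 27 26 555
jar? [0.5411 0.0246] 27 26 563
jar? [0.5051 0.2706] 27 27 564
jar? [ 0.4332 -0.0711] 27 27 583
t 12.8 pos [ 0.4784 -0.4093  0.2519] twist to y-align -0.1
(0.434, -0.072, 0.25) -> [0.0447, 0.3372, 0.0025]
(0.434, -0.072, 0.0934) -> [0.0444, 0.337, 0.1591]
```

Call:
move_arm([
  [0.6,[0.01,0.06,0],0],
  [0.6,[0.02,0.12,0],0],
  [0.6,[0.03,0.18,0],0],
  [0.6,[0.0445,0.24,0],0],
  [0.6,[0.0445,0.3,0],0],
  [0.6,[0.0445,0.338,0],0],
  [0.6,[0.0445,0.338,0.01],0],
  [0.6,[0.0445,0.338,0.06],0],
  [0.6,[0.0445,0.338,0.11],0],
  [0.6,[0.0445,0.338,0.145],0],
  [0.6,[0.0445,0.338,0.159],0],
  [0.6,[0.0445,0.338,0.159],0],
])

```text
t: 14.28
position: [0.4338, -0.0719, 0.0933]
eef_rot: [[-1.0, 0.001, -0.003], [0.001, 1.0, 0.001], [0.003, 0.001, -1.0]]
force: [0.3, 0.7, 1.4]
opening: 0.0521
grasp_force: 0.0
```

Call:
move_arm([
  [0.3,[0,0,0],0],
  [0.3,[0,0,0],0],
  [0.3,[0,0,0],0],
  [0.3,[0,0,-0.03],0],
  [0.3,[0,0,-0.09],0],
  [0.3,[0,0,-0.15],0],
  [0.3,[0,0,-0.16],0],
  [0.3,[0,0,-0.16],0],
  [0.3,[0,0,-0.16],0],
  [0.3,[0,0,-0.16],0],
  [0.3,[0,0,-0.16],0],
  [0.3,[0,0,-0.16],0],
])

```text
t: 15.78
position: [0.4347, -0.0716, 0.2541]
eef_rot: [[-1.0, 0.001, -0.001], [0.001, 1.0, 0.0], [0.001, 0.0, -1.0]]
force: [0.8, -1.1, -1.1]
opening: 0.0294
grasp_force: 25.0
```

Run:
```python
from h import *
print(np.round(observe()['force'],2))
jars()
print(np.round(observe()['force'],2))
go((.505,.36,.257),(.4764,-.32,.257))
```

```text
[ 0.75 -1.07 -1.09]
jar? [0.8255 0.216 ] 43 27 1022
jar? [ 0.7574 -0.1433] 28 28 613
jar? [0.6547 0.0344] 27 26 550
jar? [ 0.6507 -0.0698] 27 26 555
jar? [0.5398 0.0247] 27 27 568
jar? [0.5051 0.2706] 27 27 564
jar? [ 0.4057 -0.2344] 27 17 370
[ 0.02  0.12 -1.08]
t 15.8 pos [ 0.4348 -0.0716  0.2542] twist to y-align -0.0
(0.505, 0.36, 0.257) -> [-0.0699, 0.4316, -0.0027]
(0.4764, -0.32, 0.257) -> [-0.0418, -0.2484, -0.0028]
```

Call:
move_arm([
  [0.3,[-0.03,0.05,0],0],
  [0.3,[-0.06,0.1,0],0],
  [0.3,[-0.07,0.16,0],0],
  [0.3,[-0.07,0.22,0],0],
  [0.3,[-0.07,0.28,0],0],
  [0.3,[-0.07,0.34,0],0],
  [0.3,[-0.07,0.4,0],0],
  [0.3,[-0.07,0.432,0],0],
  [0.3,[-0.07,0.432,0],0],
  [0.3,[-0.07,0.432,0],0],
  [0.3,[-0.07,0.432,0.05],0],
  [0.3,[-0.07,0.432,0.1],0],
])

```text
t: 17.32
position: [0.5063, 0.3592, 0.1546]
eef_rot: [[-1.0, 0.003, 0.002], [0.003, 1.0, 0.001], [-0.002, 0.001, -1.0]]
force: [0.6, -0.7, -1.9]
opening: 0.029
grasp_force: 25.0
```

Call:
move_arm([
  [0.3,[0,0,0.035],0],
  [0.3,[0,0,0.052],0],
  [0.3,[0,0,0.056],0],
  [0.3,[0,0,0.056],0],
  [0.3,[0,0,0.056],0],
  [0.6,[0,0,0.056],0],
  [0.6,[0,0,0.056],0],
  [0.6,[0,0,0.02],0],
  [0.6,[0,0,-0.04],0],
  [0.6,[0,0,-0.1],0],
  [0.6,[0,0,-0.1],0],
  [0.6,[0,0,-0.1],0],
])

```text
t: 18.82
position: [0.5048, 0.3603, 0.2539]
eef_rot: [[-1.0, 0.001, -0.001], [0.001, 1.0, -0.0], [0.001, -0.0, -1.0]]
force: [0.4, 0.2, -0.5]
opening: 0.0521
grasp_force: 0.0
```

Run:
```python
from h import *
jars()
go((.541,.0243,.25),(.541,.0243,.0934))
```

```text
jar? [0.8255 0.216 ] 43 27 1039
jar? [ 0.756  -0.1432] 28 29 623
jar? [0.6547 0.0344] 27 26 552
jar? [ 0.6507 -0.0698] 27 26 556
jar? [0.5398 0.0247] 27 27 574
jar? [0.5038 0.2719] 24 26 280
t 18.9 pos [0.5042 0.36   0.2526] twist to y-align -0.0
(0.541, 0.0243, 0.25) -> [-0.037, -0.3357, 0.0029]
(0.541, 0.0243, 0.0934) -> [-0.0374, -0.3355, 0.1595]
```

Next C at (.541,.0243).

Call:
move_arm([
  [0.6,[-0.01,-0.06,0],0],
  [0.6,[-0.02,-0.12,0],0],
  [0.6,[-0.03,-0.18,0],0],
  [0.6,[-0.0365,-0.24,0],0],
  [0.6,[-0.0365,-0.3,0],0],
  [0.6,[-0.0365,-0.336,0],0],
  [0.6,[-0.0365,-0.336,0.01],0],
  [0.6,[-0.0365,-0.336,0.06],0],
  [0.6,[-0.0365,-0.336,0.11],0],
  [0.6,[-0.0365,-0.336,0.145],0],
  [0.6,[-0.0365,-0.336,0.16],0],
  [0.6,[-0.0365,-0.336,0.16],0],
])

```text
t: 20.38
position: [0.5405, 0.0251, 0.0933]
eef_rot: [[-1.0, 0.0, -0.003], [0.0, 1.0, 0.0], [0.003, 0.0, -1.0]]
force: [0.5, -0.1, -0.0]
opening: 0.0521
grasp_force: 0.0
```

Call:
move_arm([
  [0.3,[0,0,0],0],
  [0.3,[0,0,0],0],
  [0.3,[0,0,0],0],
  [0.3,[0,0,-0.03],0],
  [0.3,[0,0,-0.09],0],
  [0.3,[0,0,-0.15],0],
  [0.3,[0,0,-0.16],0],
  [0.3,[0,0,-0.16],0],
  [0.3,[0,0,-0.16],0],
  [0.3,[0,0,-0.16],0],
  [0.3,[0,0,-0.16],0],
  [0.3,[0,0,-0.16],0],
])

```text
t: 21.88
position: [0.5413, 0.0243, 0.254]
eef_rot: [[-1.0, 0.001, -0.001], [0.001, 1.0, 0.0], [0.001, 0.0, -1.0]]
force: [0.2, 0.5, -5.0]
opening: 0.0293
grasp_force: 25.0
```

Run:
```python
from h import *
print(np.round(observe()['force'],2))
jars()
print(np.round(observe()['force'],2))
go((.505,.45,.257),(.4764,-.32,.257))
```

```text
[ 0.23  0.54 -5.01]
jar? [0.8255 0.216 ] 43 27 1047
jar? [ 0.756  -0.1432] 28 29 629
jar? [ 0.6574 -0.0847] 16 21 261
jar? [0.5055 0.3144] 60 27 1190
jar? [ 0.4912 -0.1746] 13 32 358
[-0.92 -0.39 -4.87]
t 21.9 pos [0.5413 0.0243 0.2542] twist to y-align -0.0
(0.505, 0.45, 0.257) -> [0.0367, 0.4257, -0.0027]
(0.4764, -0.32, 0.257) -> [0.0647, -0.3443, -0.0027]
```

Full, so it goes in the tray's middle spot.

Call:
move_arm([
  [0.3,[0.0,-0.05,0],0],
  [0.3,[0.02,-0.11,0],0],
  [0.3,[0.04,-0.17,0],0],
  [0.3,[0.065,-0.23,0],0],
  [0.3,[0.065,-0.29,0],0],
  [0.3,[0.065,-0.33,0],0],
  [0.3,[0.065,-0.344,0],0],
  [0.3,[0.065,-0.344,0],0],
  [0.3,[0.065,-0.344,0],0],
  [0.3,[0.065,-0.344,0],0],
  [0.3,[0.065,-0.344,0.05],0],
  [0.3,[0.065,-0.344,0.09],0],
])

```text
t: 23.42
position: [0.4765, -0.3185, 0.1637]
eef_rot: [[-1.0, -0.001, 0.001], [-0.001, 1.0, -0.0], [-0.001, -0.0, -1.0]]
force: [0.0, 0.5, -4.9]
opening: 0.029
grasp_force: 25.0
```

Call:
move_arm([
  [0.3,[0,0,0.03],0],
  [0.3,[0,0,0.045],0],
  [0.3,[0,0,0.049],0],
  [0.3,[0,0,0.049],0],
  [0.3,[0,0,0.049],0],
  [0.6,[0,0,0.049],0],
  [0.6,[0,0,0.049],0],
  [0.6,[0,0,0.02],0],
  [0.6,[0,0,-0.04],0],
  [0.6,[0,0,-0.09],0],
  [0.6,[0,0,-0.09],0],
  [0.6,[0,0,-0.09],0],
])

```text
t: 24.92
position: [0.476, -0.3197, 0.2544]
eef_rot: [[-1.0, 0.001, 0.0], [0.001, 1.0, -0.0], [-0.0, -0.0, -1.0]]
force: [0.3, 0.4, -0.8]
opening: 0.0522
grasp_force: 0.0
```

Run:
```python
from h import *
a=snap('top','t2.png');cv2.imwrite('pics/t2b.png',cv2.resize(a[130:330,80:480],None,fx=2,fy=2,interpolation=3))
jars()
go((.6508,-.0697,.25),(.6508,-.0697,.0934))
```

```text
jar? [0.8255 0.216 ] 43 27 1023
jar? [ 0.756  -0.1432] 28 29 620
jar? [0.6547 0.0344] 27 26 552
jar? [ 0.6507 -0.0698] 27 26 557
jar? [0.5055 0.3144] 60 27 1177
jar? [ 0.435  -0.4264] 22 21 275
t 25.0 pos [ 0.4754 -0.3191  0.2526] twist to y-align -0.1
(0.6508, -0.0697, 0.25) -> [-0.1752, 0.2495, 0.0027]
(0.6508, -0.0697, 0.0934) -> [-0.1756, 0.2493, 0.1593]
```

View pics/t2b.png

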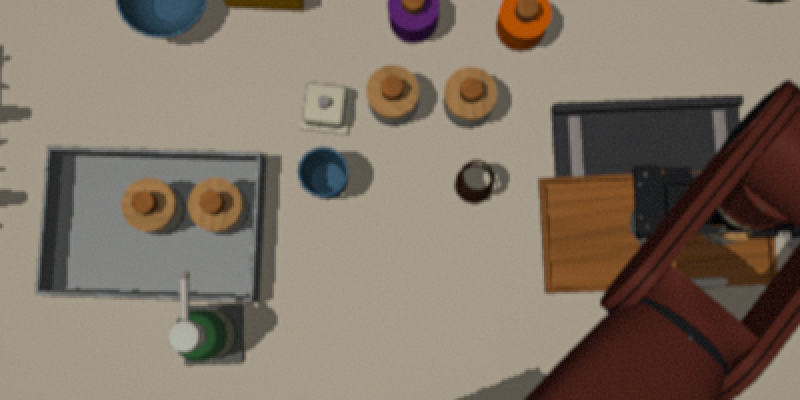

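The tub shows two upright jars at (150,205) and (215,205). The tumbler, mill and dish haven't moved. Next is B.

Call:
move_arm([
  [0.6,[-0.04,0.045,0],0],
  [0.6,[-0.08,0.09,0],0],
  [0.6,[-0.12,0.135,0],0],
  [0.6,[-0.15,0.18,0],0],
  [0.6,[-0.175,0.225,0],0],
  [0.6,[-0.175,0.25,0],0],
  [0.6,[-0.175,0.25,0.01],0],
  [0.6,[-0.175,0.25,0.06],0],
  [0.6,[-0.175,0.25,0.11],0],
  [0.6,[-0.175,0.25,0.145],0],
  [0.6,[-0.175,0.25,0.16],0],
  [0.6,[-0.175,0.25,0.16],0],
])

```text
t: 26.52
position: [0.6502, -0.0706, 0.0933]
eef_rot: [[-1.0, 0.002, -0.003], [0.002, 1.0, 0.0], [0.003, 0.0, -1.0]]
force: [0.4, 0.1, 1.2]
opening: 0.0523
grasp_force: 0.0
```

Call:
move_arm([
  [0.3,[0,0,0],0],
  [0.3,[0,0,0],0],
  [0.3,[0,0,0],0],
  [0.3,[0,0,-0.03],0],
  [0.3,[0,0,-0.09],0],
  [0.3,[0,0,-0.15],0],
  [0.3,[0,0,-0.16],0],
  [0.3,[0,0,-0.16],0],
  [0.3,[0,0,-0.16],0],
  [0.3,[0,0,-0.16],0],
  [0.3,[0,0,-0.16],0],
  [0.3,[0,0,-0.16],0],
])

```text
t: 28.02
position: [0.6512, -0.0698, 0.2539]
eef_rot: [[-1.0, 0.001, -0.001], [0.001, 1.0, 0.0], [0.001, 0.0, -1.0]]
force: [0.8, -0.3, -4.1]
opening: 0.0295
grasp_force: 25.0
```

Run:
```python
from h import *
print(np.round(observe()['force'],2))
jars()
print(np.round(observe()['force'],2))
go((.505,.45,.257),(.4738,-.23,.257))
```

```text
[ 0.78 -0.29 -4.14]
jar? [0.8255 0.2147] 42 27 1053
jar? [0.6549 0.0478] 17 26 332
jar? [0.5055 0.3144] 60 27 1198
[ 0.47  0.5  -4.03]
t 28.1 pos [ 0.6513 -0.0698  0.2542] twist to y-align -0.0
(0.505, 0.45, 0.257) -> [0.1466, 0.5197, -0.0027]
(0.4738, -0.23, 0.257) -> [0.1774, -0.1604, -0.0027]
```

Call:
move_arm([
  [0.3,[0.04,-0.04,0],0],
  [0.3,[0.08,-0.08,0],0],
  [0.3,[0.12,-0.12,0],0],
  [0.3,[0.155,-0.15,0],0],
  [0.3,[0.177,-0.16,0],0],
  [0.3,[0.177,-0.16,0],0],
  [0.3,[0.177,-0.16,0],0],
  [0.3,[0.177,-0.16,0],0],
  [0.3,[0.177,-0.16,0],0],
  [0.3,[0.177,-0.16,0.05],0],
  [0.3,[0.177,-0.16,0.09],0],
  [0.3,[0.177,-0.16,0.09],0],
])

```text
t: 29.58
position: [0.4719, -0.2275, 0.1607]
eef_rot: [[-1.0, 0.0, -0.007], [0.0, 1.0, 0.005], [0.007, 0.005, -1.0]]
force: [0.1, -0.0, -4.9]
opening: 0.0294
grasp_force: 25.0
```

Call:
move_arm([
  [0.3,[0,0,0.03],0],
  [0.3,[0,0,0.045],0],
  [0.3,[0,0,0.049],0],
  [0.3,[0,0,0.049],0],
  [0.3,[0,0,0.049],0],
  [0.6,[0,0,0.049],0],
  [0.6,[0,0,0.049],0],
  [0.6,[0,0,0.02],0],
  [0.6,[0,0,-0.04],0],
  [0.6,[0,0,-0.09],0],
  [0.6,[0,0,-0.09],0],
  [0.6,[0,0,-0.09],0],
])

```text
t: 31.08
position: [0.4741, -0.2297, 0.2544]
eef_rot: [[-1.0, 0.001, 0.0], [0.001, 1.0, -0.0], [-0.0, -0.0, -1.0]]
force: [-0.2, -0.6, 0.1]
opening: 0.0522
grasp_force: 0.0
```

Run:
```python
from h import *
jars()
go((.6546,.0343,.25),(.6546,.0343,.0934))
```

```text
jar? [0.8255 0.216 ] 43 27 1024
jar? [ 0.7588 -0.1433] 28 27 611
jar? [0.6547 0.0344] 27 26 553
jar? [0.5055 0.3144] 60 27 1174
jar? [ 0.4199 -0.2388] 34 30 630
jar? [ 0.4219 -0.4386] 20 25 280
t 31.1 pos [ 0.4736 -0.2294  0.2534] twist to y-align -0.1
(0.6546, 0.0343, 0.25) -> [-0.1808, 0.2639, 0.0033]
(0.6546, 0.0343, 0.0934) -> [-0.181, 0.2637, 0.1599]
```

Last jar, A.

Call:
move_arm([
  [0.6,[-0.04,0.045,0],0],
  [0.6,[-0.08,0.09,0],0],
  [0.6,[-0.12,0.135,0],0],
  [0.6,[-0.15,0.18,0],0],
  [0.6,[-0.1805,0.225,0],0],
  [0.6,[-0.1805,0.264,0],0],
  [0.6,[-0.1805,0.264,0.01],0],
  [0.6,[-0.1805,0.264,0.06],0],
  [0.6,[-0.1805,0.264,0.11],0],
  [0.6,[-0.1805,0.264,0.145],0],
  [0.6,[-0.1805,0.264,0.16],0],
  [0.6,[-0.1805,0.264,0.16],0],
])

```text
t: 32.62
position: [0.6542, 0.0335, 0.0934]
eef_rot: [[-1.0, 0.001, -0.002], [0.001, 1.0, -0.0], [0.002, -0.0, -1.0]]
force: [0.1, -0.4, 1.4]
opening: 0.0522
grasp_force: 0.0
```

Call:
move_arm([
  [0.3,[0,0,0],0],
  [0.3,[0,0,0],0],
  [0.3,[0,0,0],0],
  [0.3,[0,0,-0.03],0],
  [0.3,[0,0,-0.09],0],
  [0.3,[0,0,-0.15],0],
  [0.3,[0,0,-0.16],0],
  [0.3,[0,0,-0.16],0],
  [0.3,[0,0,-0.16],0],
  [0.3,[0,0,-0.16],0],
  [0.3,[0,0,-0.16],0],
  [0.3,[0,0,-0.16],0],
])

```text
t: 34.12
position: [0.6548, 0.0342, 0.2539]
eef_rot: [[-1.0, 0.001, -0.001], [0.001, 1.0, 0.0], [0.001, 0.0, -1.0]]
force: [1.3, 0.3, -1.2]
opening: 0.0293
grasp_force: 24.9
```

Run:
```python
from h import *
print(np.round(observe()['force'],2))
a=snap('top','t3.png');cv2.imwrite('pics/t3b.png',cv2.resize(a[130:330,80:480],None,fx=2,fy=2,interpolation=3))
jars()
print(np.round(observe()['force'],2))
go((.505,.45,.257))
```

```text
[ 1.29  0.32 -1.15]
jar? [0.8255 0.2147] 42 27 1052
jar? [ 0.7602 -0.1447] 27 26 559
jar? [0.5055 0.3144] 60 27 1195
[ 0.61 -0.01 -1.54]
t 34.2 pos [0.6549 0.0342 0.2543] twist to y-align -0.0
(0.505, 0.45, 0.257) -> [0.1502, 0.4157, -0.0026]
```

View pics/t3b.png

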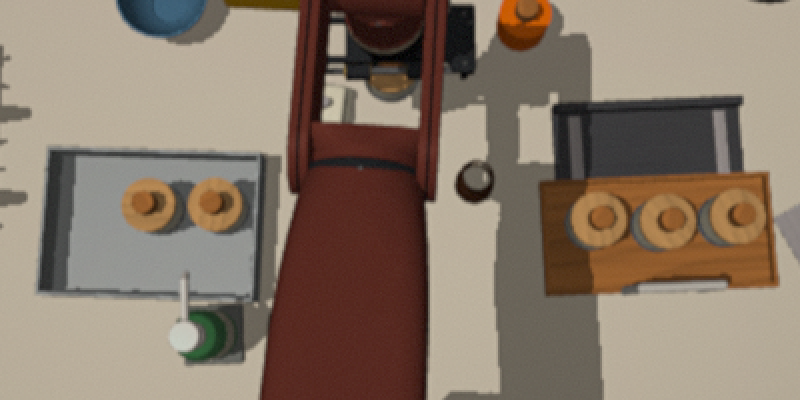

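Three jars stand in the tray and two in the tub. The last is empty, so it goes to the tub's third spot.

Call:
move_arm([
  [0.3,[0.02,0.05,0],0],
  [0.3,[0.05,0.1,0],0],
  [0.3,[0.08,0.155,0],0],
  [0.3,[0.11,0.21,0],0],
  [0.3,[0.13,0.265,0],0],
  [0.3,[0.15,0.32,0],0],
  [0.3,[0.15,0.375,0],0],
  [0.3,[0.15,0.411,0],0],
  [0.3,[0.15,0.411,0],0],
  [0.3,[0.15,0.411,0],0],
  [0.3,[0.15,0.411,0.05],0],
  [0.3,[0.15,0.411,0.1],0],
])

```text
t: 35.72
position: [0.5064, 0.4442, 0.1548]
eef_rot: [[-1.0, 0.003, 0.002], [0.003, 1.0, 0.001], [-0.002, 0.001, -1.0]]
force: [0.2, 0.7, -0.2]
opening: 0.0296
grasp_force: 24.9
```

Call:
move_arm([
  [0.3,[0,0,0.035],0],
  [0.3,[0,0,0.052],0],
  [0.3,[0,0,0.056],0],
  [0.3,[0,0,0.056],0],
  [0.3,[0,0,0.056],0],
  [0.6,[0,0,0.056],0],
  [0.6,[0,0,0.056],0],
  [0.6,[0,0,0.02],0],
  [0.6,[0,0,-0.04],0],
  [0.6,[0,0,-0.1],0],
  [0.6,[0,0,-0.1],0],
  [0.6,[0,0,-0.1],0],
])

```text
t: 37.22
position: [0.505, 0.4454, 0.2544]
eef_rot: [[-1.0, 0.001, 0.0], [0.001, 1.0, 0.0], [-0.0, 0.0, -1.0]]
force: [0.4, 0.3, -0.6]
opening: 0.0526
grasp_force: 0.0
```

Run:
```python
from h import *
a=snap('top','t4.png');cv2.imwrite('pics/t4b.png',cv2.resize(a[175:285,345:475],None,fx=5,fy=5,interpolation=3))
jars()
go((.33,-.324,.28),(.33,-.324,.15))
```

```text
jar? [0.8255 0.2147] 42 27 1016
jar? [ 0.7602 -0.1433] 28 26 596
t 37.3 pos [0.5043 0.4448 0.2522] twist to y-align -0.0
(0.33, -0.324, 0.28) -> [0.1739, -0.7689, -0.0257]
(0.33, -0.324, 0.15) -> [0.1735, -0.7687, 0.1043]
```

View pics/t4b.png

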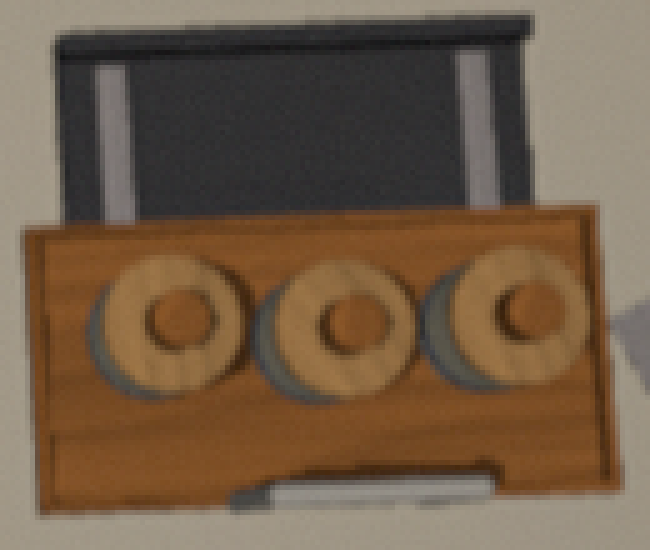

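Tray view: three full jars upright on the floor inside the rim, handle bar centred at about (380,490). Now shut the fingers, move behind the handle and push.

Call:
move_arm([
  [0.3,[0,-0.05,-0.02],0],
  [0,[0.02,-0.11,-0.02],0],
  [0,[0.03,-0.17,-0.02],0],
  [0,[0.05,-0.23,-0.02],0],
  [0,[0.06,-0.29,-0.02],0],
  [0,[0.07,-0.35,-0.02],0],
  [0,[0.09,-0.41,-0.02],0],
  [0,[0.1,-0.47,-0.02],0],
  [0,[0.12,-0.53,-0.02],0],
  [0,[0.135,-0.59,-0.02],0],
  [0,[0.15,-0.65,-0.02],0],
  [0,[0.16,-0.71,-0.02],0],
], squeeze=5)

```text
t: 38.83
position: [0.3432, -0.2659, 0.273]
eef_rot: [[-1.0, 0.001, -0.001], [0.001, 1.0, 0.002], [0.001, 0.002, -1.0]]
force: [1.5, 0.4, 0.5]
opening: 0.0006
grasp_force: 0.0
```

Call:
move_arm([
  [0,[0,-0.06,0],0],
  [0,[0,-0.06,0],0],
  [0,[0,-0.06,0],0],
  [0,[0,-0.06,0.05],0],
  [0,[0,-0.06,0.1],0],
  [0,[0,-0.06,0.134],0],
  [0,[0,-0.06,0.134],0],
  [0,[0,-0.06,0.134],0],
])

```text
t: 39.83
position: [0.3455, -0.3244, 0.1421]
eef_rot: [[-1.0, -0.001, 0.001], [-0.001, 1.0, -0.001], [-0.001, -0.001, -1.0]]
force: [0.3, -0.2, -0.4]
opening: 0.0005
grasp_force: 0.0
```

Run:
```python
from h import *
print(np.round(observe()['force'],2),observe()['opening'])
jars()
go((.372,-.3234,.14),(.462,-.321,.14))
```

```text
[ 0.31 -0.23 -0.44] 0.0005431281577816933
jar? [0.8255 0.216 ] 43 27 1013
jar? [ 0.7602 -0.1447] 27 26 569
t 39.9 pos [ 0.3458 -0.325   0.1427] twist to y-align 0.0
(0.372, -0.3234, 0.14) -> [-0.0262, 0.0016, 0.0027]
(0.462, -0.321, 0.14) -> [-0.1162, 0.004, 0.0029]
```

Call:
move_arm([
  [0,[-0.015,0,0.002],0],
  [0,[-0.023,0.001,0.002],0],
  [0,[-0.03,0.001,0.002],0],
  [0,[-0.038,0.001,0.002],0],
  [0,[-0.047,0.001,0.002],0],
  [0,[-0.056,0.002,0.002],0],
  [0,[-0.065,0.002,0.002],0],
  [0,[-0.074,0.002,0.002],0],
  [0,[-0.083,0.002,0.002],0],
  [0,[-0.092,0.003,0.002],0],
  [0,[-0.098,0.003,0.002],0],
  [0,[-0.102,0.003,0.002],0],
])

```text
t: 41.38
position: [0.447, -0.3215, 0.1385]
eef_rot: [[-1.0, 0.001, -0.0], [0.001, 1.0, 0.0], [0.0, 0.0, -1.0]]
force: [-2.4, -0.5, 1.1]
opening: 0.0005
grasp_force: 1.1
```

Call:
move_arm([
  [0,[-0.004,0,0],0],
  [0,[-0.008,0,0],0],
  [0,[-0.012,0,0],0],
  [0,[-0.012,0,0],0],
])

```text
t: 41.88
position: [0.4593, -0.3218, 0.1386]
eef_rot: [[-1.0, 0.001, 0.001], [0.001, 1.0, -0.001], [-0.001, -0.001, -1.0]]
force: [0.5, -0.5, 0.2]
opening: 0.0003
grasp_force: 0.0
```

Call:
move_arm([
  [0,[-0.004,0,0],0],
  [0,[-0.008,0,0],0],
  [0,[-0.008,0,0],0],
])

```text
t: 42.25
position: [0.4673, -0.3218, 0.1387]
eef_rot: [[-1.0, 0.001, 0.001], [0.001, 1.0, -0.0], [-0.001, -0.0, -1.0]]
force: [0.0, 0.8, 0.1]
opening: 0.0006
grasp_force: 0.0
```

Call:
move_arm([
  [0,[-0.003,0,0],0],
  [0,[-0.006,0,0],0],
  [0,[-0.008,0,0],0],
])

```text
t: 42.62
position: [0.4694, -0.3217, 0.1383]
eef_rot: [[-1.0, 0.0, -0.012], [0.0, 1.0, 0.002], [0.012, 0.002, -1.0]]
force: [-28.3, 1.8, 16.1]
opening: 0.0004
grasp_force: 14.3
```

Call:
move_arm([
  [0,[-0.003,0,0],0],
  [0,[-0.006,0,0],0],
  [0,[-0.008,0,0],0],
])

```text
t: 43.0
position: [0.47, -0.3217, 0.1382]
eef_rot: [[-1.0, 0.001, -0.029], [0.0, 1.0, 0.004], [0.029, 0.004, -1.0]]
force: [-59.4, 3.4, 33.9]
opening: 0.0004
grasp_force: 30.2
```

Run:
```python
from h import *
s=observe();print(np.round(s['force'],2),s['position'])
b=snap('scene','s1.png');cv2.imwrite('pics/s1b.png',cv2.resize(b[130:330,60:460],None,fx=2,fy=2,interpolation=3))
```

```text
[-59.37   3.39  33.88] [ 0.46998998 -0.32173782  0.13824696]
```

View pics/s1b.png

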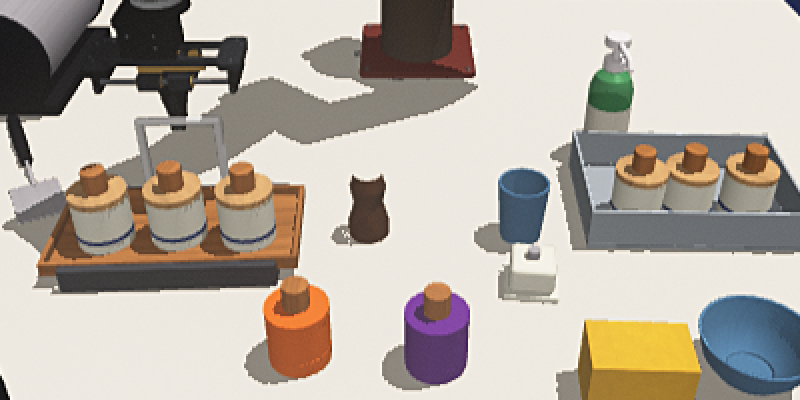

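The tray is hard against its stop. All six jars stand upright, three in the tray and three in the tub. Back off and go to the pump.

Call:
move_arm([
  [0,[0.008,0,0],0],
  [0,[0.016,0,0],0],
  [0,[0.03,0,0],0],
  [0,[0.06,0,0],0],
  [0,[0.08,0,0],0],
  [0,[0.08,0,-0.05],0],
  [0,[0.08,0,-0.11],0],
  [0,[0.08,0,-0.16],0],
  [0,[0.08,0.06,-0.16],0],
  [0,[0.08,0.12,-0.16],0],
  [0,[0.08,0.18,-0.16],0],
  [0,[0.08,0.18,-0.16],0],
])

```text
t: 44.55
position: [0.4029, -0.1383, 0.2988]
eef_rot: [[-1.0, -0.005, 0.002], [-0.005, 1.0, 0.0], [-0.002, 0.0, -1.0]]
force: [-0.0, -0.4, 0.1]
opening: 0.0005
grasp_force: 0.0
```

Run:
```python
from h import *
a=snap('top','t5.png')
p=a[265:320,155:205];q=a[150:290,335:475]
o=np.zeros((560,800,3),np.uint8);o[:330,:300]=cv2.resize(p,None,fx=6,fy=6,interpolation=3);o[:490,305:795]=cv2.resize(q,None,fx=3.5,fy=3.5,interpolation=3)
cv2.imwrite('pics/t5b.png',o)
go((.337,.281,.28))
```

```text
t 44.6 pos [ 0.403  -0.1402  0.2989] twist to y-align 0.2
(0.337, 0.281, 0.28) -> [0.0646, 0.4214, 0.0184]
```

View pics/t5b.png

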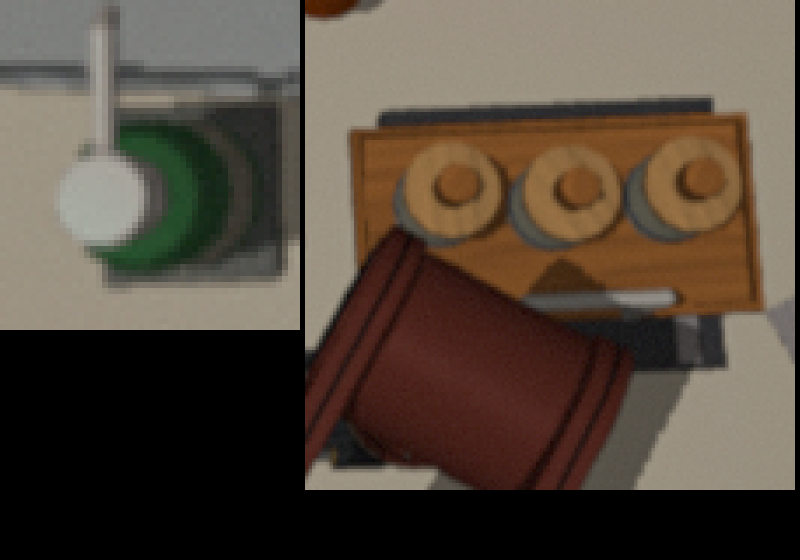

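Cap centre is at (103,198) in the crop, agreeing with (.336,.280). The tray is home and its jars are upright.

Call:
move_arm([
  [0,[0.01,0.06,0],0],
  [0,[0.02,0.12,0],0],
  [0,[0.02,0.18,0],0],
  [0,[0.03,0.24,0],0],
  [0,[0.04,0.3,0],0],
  [0,[0.05,0.36,0],0],
  [0,[0.066,0.42,0],0],
  [0,[0.066,0.42,0],0],
  [0,[0.066,0.42,0],0],
  [0,[0.066,0.42,0.04],0],
  [0,[0.066,0.42,0.075],0],
  [0,[0.066,0.42,0.075],0],
])

```text
t: 46.1
position: [0.3366, 0.2757, 0.2209]
eef_rot: [[-1.0, 0.004, -0.005], [0.004, 1.0, -0.003], [0.005, -0.003, -1.0]]
force: [0.3, -0.3, 0.4]
opening: 0.0006
grasp_force: 0.0
```

Call:
move_arm([
  [0,[0,0,0],0],
  [0,[0,0,0],0],
])

```text
t: 46.35
position: [0.3385, 0.2785, 0.2255]
eef_rot: [[-1.0, 0.002, 0.003], [0.002, 1.0, 0.002], [-0.003, 0.002, -1.0]]
force: [0.9, 0.7, 0.5]
opening: 0.0006
grasp_force: 0.0
```

Run:
```python
from h import *
s=observe();print(np.round(s['force'],2))
go((.336,.2805,.209),(.336,.2805,.193))
```

```text
[0.91 0.74 0.54]
t 46.4 pos [0.3385 0.2785 0.2255] twist to y-align -0.1
(0.336, 0.2805, 0.209) -> [0.0026, 0.002, 0.0165]
(0.336, 0.2805, 0.193) -> [0.0026, 0.0019, 0.0325]
```

Call:
move_arm([
  [0,[0.002,0.002,0.01],0],
  [0,[0.002,0.002,0.018],0],
  [0,[0.002,0.002,0.025],0],
  [0,[0.002,0.002,0.03],0],
  [0,[0.002,0.002,0.034],0],
  [0,[0.002,0.002,0.034],0],
])

```text
t: 47.1
position: [0.3355, 0.281, 0.1931]
eef_rot: [[-1.0, 0.0, 0.001], [0.0, 1.0, 0.001], [-0.001, 0.001, -1.0]]
force: [-10.5, -5.6, 26.0]
opening: 0.0003
grasp_force: 13.2
```

Call:
move_arm([
  [0,[0,0,0.002],0],
  [0,[0,0,0.004],0],
  [0,[0,0,0.004],0],
  [0,[0,0,0.004],0],
])

```text
t: 47.6
position: [0.3358, 0.2811, 0.1926]
eef_rot: [[-1.0, -0.0, 0.002], [-0.0, 1.0, 0.001], [-0.002, 0.001, -1.0]]
force: [-19.3, -11.6, 50.0]
opening: 0.0001
grasp_force: 25.2
```

The pump is on its stop. Release it.

Call:
move_arm([
  [0,[0,0,-0.004],0],
  [0,[0,0,-0.01],0],
  [0,[0,0,-0.03],0],
  [0,[0,0,-0.07],0],
  [0,[0,0,-0.12],0],
  [0,[0.02,-0.06,-0.13],0],
  [0,[0.0,-0.12,-0.13],0],
  [0,[0.0,-0.18,-0.13],0],
  [0,[0.0,-0.2,-0.13],0],
  [0,[0.0,-0.2,-0.13],0],
  [0,[0.0,-0.2,-0.13],0],
  [0,[0.0,-0.2,-0.13],0],
])

```text
t: 49.1
position: [0.3348, 0.0814, 0.3153]
eef_rot: [[-1.0, -0.001, -0.001], [-0.001, 1.0, 0.0], [0.001, 0.0, -1.0]]
force: [-0.5, -0.4, -0.1]
opening: 0.0004
grasp_force: 0.0
```

Run:
```python
from h import *
b=snap('scene','s2.png');cv2.imwrite('pics/s2b.png',cv2.resize(b[120:330,60:480],(800,400),interpolation=3))
```

```text
(no output)
```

View pics/s2b.png

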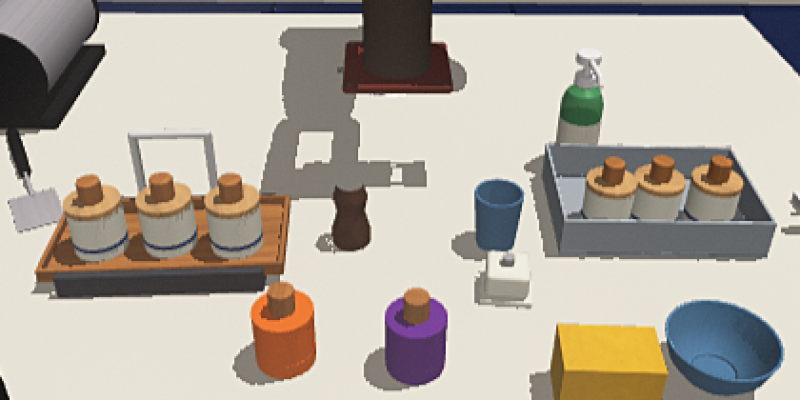

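Run:
```python
from h import *
a=snap('top','t6.png')
cv2.imwrite('pics/t6b.png',cv2.resize(a[150:330,90:480],(800,369),interpolation=3))
```

```text
(no output)
```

View pics/t6b.png

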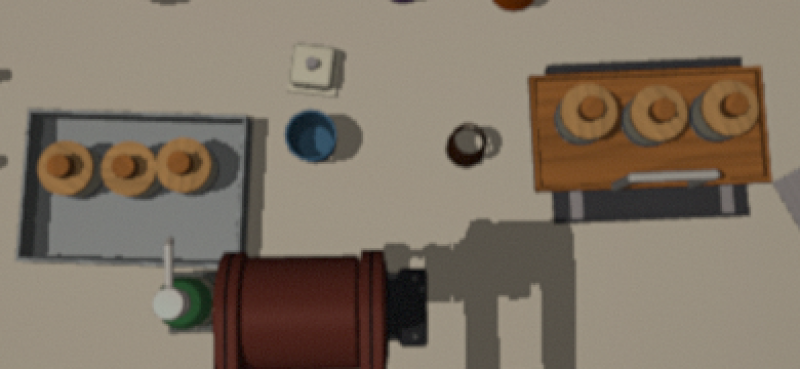

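All six jars stand upright on their floors. One in the tub at (183,165) has shifted slightly but is fine. The tray is home, the pump is up, and the tumbler, mill and dish are in place.

```bash
python3 -c "
from workcell import order;print(order.sign_off())"
```

```text
the job is handed in; nothing more can be done
None
```

The job is handed in: three full jars are upright in the tray, which is pushed home, three empty ones are upright in the tub, the pump was pressed right down and came back up, and the tumbler, mill and dish were left where they stood.

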